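Finish the alternating plate stack on a splined detector hub

TASK

Finish the electrode stack on the fixture's splined hub: first slide on the loose plate with the wide short tab, its tab pointing opposite to the tab of the end plate already screwed to the fixture, then the loose plate with the narrow long tab, its tab pointing the same way as the end plate's, so that the tabs alternate. The hub is clamped at an unknown small angle, so feel for the splines by turning each plate under a light push until it drops in (never push harder than about 25 N), and bring each plate fully home, flat on the one below. Let go of both and leave the other things on the bench where they are.

Things in the scene. Friction and masses are not known exactly. Their poses are not given: they have to be found in the camera images.
- fixture: Fixed fixture: dark steel base plate 150 x 110 x 12 mm (x, y, z) on the bench; origin at the centre of its underside, z up. Screwed on it, at height 12 to 22 mm, an aluminium end plate of the narrow plate's outline, its narrow tab along the fixture's +x, reaching 60 mm from the centre. A steel hub with four splines stands upright at the centre.
- hub_top (a point): Top centre of the hub, on its axis, 70 mm above the bench; axes are the fixture's. The hub's core is 27 mm across; above the splines it goes on as a plain round pilot, 27 mm across up to 62 mm above the bench, then tapering to 16 mm across at 70 mm.
- spline_top (a point): On the hub's axis at the height of the splines' flat square tops, 50 mm above the bench; axes are the fixture's. Four straight splines 90 degrees apart, 8 mm wide, reach 21 mm from the axis. The clamped hub does not turn; its splines stand up to 0.40 rad (23 degrees) to either side of the fixture's x and y axes, an angle that is not measured. Aligned plates slide down freely.
- wide_plate: Loose aluminium plate with the wide short tab, 10 mm thick, about 90 g, lying flat. Body 60 mm (x) by 56 mm (y), corners cut; flats 56 mm apart face +y and -y, 40 mm long, good to grip across. Tab 40 mm wide along +x, 30 to 46 mm from the centre. Origin: centre of the opening, on the underside; z up. Home, its underside is 22 mm above the bench.
- wide_tab (a point): Point in the middle of the wide plate's tab, 40 mm from the plate's origin along its +x, 5 mm above the underside. The opening through each plate: a bore 29 mm across with four straight-walled slots along the plate's +x, -x, +y and -y, each 10 mm wide and ending 22.5 mm from the centre.
- narrow_plate: Loose aluminium plate with the narrow long tab, 10 mm thick, about 90 g, lying flat. Body, flats and opening as the wide plate's (flats 56 mm apart face +y and -y). Tab 16 mm wide along +x, 30 to 60 mm from the centre. Origin: centre of the opening, on the underside; z up. Home on the wide plate, its underside is 32 mm above the bench.
- narrow_tab (a point): Point in the narrow plate's tab, 50 mm from the plate's origin along its +x, 5 mm above the underside.
- spacer_ring: Bystander: plain brass ring 48 mm across, 10 mm high; origin at the centre of its underside.
- screw_jar: Bystander: clear jar with black lid, 52 mm across, 55 mm high; origin at the centre of its underside.
- driver: Bystander: screwdriver with a black handle, lying; origin under it, along its x.
- meter: Bystander: yellow hand multimeter lying flat, 85 x 170 x 40 mm; origin at the centre of its underside.
- mouse: Bystander: black computer mouse 100 x 60 x 33 mm; origin at the centre of its underside.
- flange: Bystander: brass flanged stub, 54 mm across its foot, 35 mm high; origin at the centre of its underside.
- slide_phone: Bystander: black flat phone 75 x 150 x 9 mm; origin at the centre of its underside.
Things that resemble listed ones, but are neither listed nor needed, are in the scene too. What is shaped like the narrow_plate but blue or purple is not meant. Leave any black look-alike of the wide_plate alone.

How it is judged:
By the outcome, as a careful person would: the job done as asked, in the order asked, and still so for the second after the job is handed in, with the robot touching nothing.
It also fails if it takes over 72 s, if anything falls off the work surface, if the arm or the gripper's body presses on something with over 40 N, if the wrist force passes 120 N, or if a joint passes its speed limit or range.

ROBOT

A 6-joint arm with a two-finger parallel gripper is mounted at the origin on the work surface. World frame = base frame: x ahead of the robot, y to its left, z up, the work surface at z = 0. Lengths are in m, angles in rad, forces in N, time in s.
With the tool pointing down it reaches from about 0.325 to 0.85 m from the base axis. Payload 4.4 kg.
Tool frame: the origin (TCP) lies between the finger pads; the fingertips stand 14 mm ahead of it and the grasp point (between the pads) lies 5 mm behind it; x points along the fingers, y is the direction in which the jaws open and shut, and the axes are right-handed (so a half turn about x gives the same grasp; the last joint's range is limited). The gripper opens to 94 mm and grips with 3 to 60 N. Pads are 16 mm wide; open, the fingers measure 119 mm over their backs; the gripper's body (75 mm by 177 mm) begins 78 mm behind the grasp point.
Start: joints at [1.056, 0.207, 1.542, -0, 1.393, -0.15], TCP at [0.205, 0.537, 0.219] pointing down, gripper open.
Joint ranges: [-2.73, 2.73], [-0.86, 2.22], [0.23, 2.46], [-1.11, 4.25], [0.08, 2.63], [-2.82, 2.82]. Speed limits (rad/s): [2.79, 2.79, 3.14, 3.14, 3.14, 3.14].

INTERFACE

Orientations are given as a 3x3 rotation matrix whose columns are the frame's x, y, z axes.
In Python, from station import get_obs, viewer, ticket gives the robot as it stands.
- The arm moves only by the tool apply_moves, never from a script. Its arguments are lists of equal length, an entry for each row: "translation": the shift along the tool's x, y, z in mm, a list of three; "dr": the turn, a rotation vector about the tool's x, y, z in rad, a list of three; "grip": the finger opening in mm, from 0 to 94. A call has 1 to 20 rows; each row is the pose to reach, as a shift and turn from the pose measured when the call began, along the tool's axes at that moment; what a row does not reach only later rows make up. A row lasts 1/8 s, in which the tool goes at most 62.5 mm and 10.7 degrees, less where a joint would pass 70% of its speed; a pose out of reach is approached as far as the arm can. A call with a gripper value outside its range is refused whole. The fingers move at their own pace and stop on an object; "force" is the grip in N (left out, the last holds). Time passes only in rows, so rows that repeat a pose let the fingers close. It gives the time, the measured TCP pose, the force and the opening at its end, in the units of the state.
- get_obs(): the state, without advancing time (a new reading comes with each control period).
- viewer.capture(name): name is "scene" or "side" or "wrist"; returns a dict with "pixels" (480x640x3 uint8, red, green, blue), "fx", "fy", "cx", "cy" (pixels), "dist_coeffs" ([k1, k2, p1, p2, k3] as OpenCV has them; the pictures are not rectified), "R" (3x3) and "t" (3): a world point X has camera coordinates R X + t. Camera axes: x right, y down, z forward; pixel columns grow to the right and rows downward; lengths in m; the calibration is good to about 2 mm. A picture is of the moment at which its call begins. There is no depth.
- ticket.close_job(): hands the job in, once; it reports no verdict.
The state is a dict: "t": time; "joint_positions": joint angles; "dq": joint speeds; "effort": joint torques, N m; "tool_pos": TCP position; "eef_rot": TCP orientation; "ft_force": force on the tool from outside, world axes, zero at the start; "moment": the same for the moment, N m; "grip_width": opening from 0.0 (shut) to 1.0 (fully open).
Only numpy, scipy, OpenCV 4.12 (cv2) and the standard library are available. Lean on these libraries where they do the work, as an engineer would, in place of code of your own. Each camera call takes 0.05 s, during which the arm holds its last target.

## Working session

There is one attempt and no reset: what is moved stays moved. The work goes in short steps, Python scripts to look and compute and a tool call to move; the robot and the scene stay as the last step left them, time stands still between calls to the robot, and variables do not carry over. Pictures are saved under pics/ and viewed, and the job is handed in when it is done.

Besides the shell and the picture viewer there is one more tool, called after "Call:" in YAML: its name, and indented under it one key for each argument. apply_moves: Moves the arm, as the interface text tells. Its arguments: {"type":"object","properties":{"translation":{"type":"array"},"dr":{"type":"array"},"grip":{"type":"array"},"force":{"type":"number"}},"required":["translation","dr","grip"]}

```bash
ls; mkdir -p pics; cat > h.py <<'E'
import numpy as np, cv2, pickle
from station import get_obs, viewer, ticket
def cap(n,tag):
    c=viewer.capture(n); cv2.imwrite(f'pics/{tag}.png',cv2.cvtColor(np.asarray(c['pixels']),cv2.COLOR_RGB2BGR))
    pickle.dump({k:np.asarray(v) for k,v in c.items()},open(f'pics/{tag}.pkl','wb')); return c
def load(tag): return pickle.load(open(f'pics/{tag}.pkl','rb'))
def K(c): return np.array([[c['fx'],0,c['cx']],[0,c['fy'],c['cy']],[0,0,1]],float)
def ray(c,px,z):
    p=cv2.undistortPoints(np.array(px,float).reshape(-1,1,2),K(c),np.array(c['dist_coeffs'],float)).reshape(-1,2)
    R=np.array(c['R']);t=np.array(c['t']);o=-R.T@t
    d=np.c_[p,np.ones(len(p))]@R
    return o+d*((z-o[2])/d[:,2])[:,None]
def proj(c,X):
    r,_=cv2.Rodrigues(np.array(c['R'],float))
    return cv2.projectPoints(np.array(X,float).reshape(-1,1,3),r,np.array(c['t'],float),K(c),np.array(c['dist_coeffs'],float))[0].reshape(-1,2)
def crop(tag,out,x0,y0,x1,y1,s):
    im=cv2.imread(f'pics/{tag}.png')[y0:y1,x0:x1]; cv2.imwrite(f'pics/{out}.png',cv2.resize(im,None,fx=s,fy=s,interpolation=cv2.INTER_CUBIC))
E
python3 - <<'E'
from h import *
for n in ['scene','side','wrist']:
    c=cap(n,n+'0'); R=np.array(c['R']);print(n,c['fx'],-R.T@np.array(c['t']),R.round(3).tolist(),c['dist_coeffs'])
o=get_obs();print({k:np.round(v,3).tolist() for k,v in o.items()})
E
```

```text
pics
scene 462.23756065184534 [0.86535665 0.47042857 0.81421136] [[-0.833, 0.553, -0.002], [0.435, 0.654, -0.619], [-0.341, -0.516, -0.786]] [-0.02294034  0.          0.          0.          0.        ]
side 594.9695570006797 [ 0.41059455 -0.90568798  1.18754246] [[0.983, -0.18, -0.018], [-0.152, -0.765, -0.626], [0.099, 0.619, -0.779]] [-0.19666676  0.          0.          0.          0.        ]
wrist 398.31826590806537 [0.13654529 0.56396568 0.38385778] [[0.358, 0.934, -0.002], [0.903, -0.345, 0.256], [0.238, -0.094, -0.967]] [-0.00816845  0.          0.          0.          0.        ]
{'t': 0.15, 'joint_positions': [1.055, 0.207, 1.543, 0.0, 1.393, -0.151], 'dq': [-0.0, -0.003, -0.003, -0.002, 0.001, 0.0], 'effort': [0.0, -37.131, -28.181, 0.07, 0.033, -0.0], 'tool_pos': [0.205, 0.537, 0.219], 'eef_rot': [[-0.001, 0.357, 0.934], [-0.002, 0.934, -0.357], [-1.0, -0.002, -0.0]], 'ft_force': [0.159, -0.338, 1.319], 'moment': [0.006, -0.03, 0.032], 'grip_width': 0.997}
```

View pics/scene0.png

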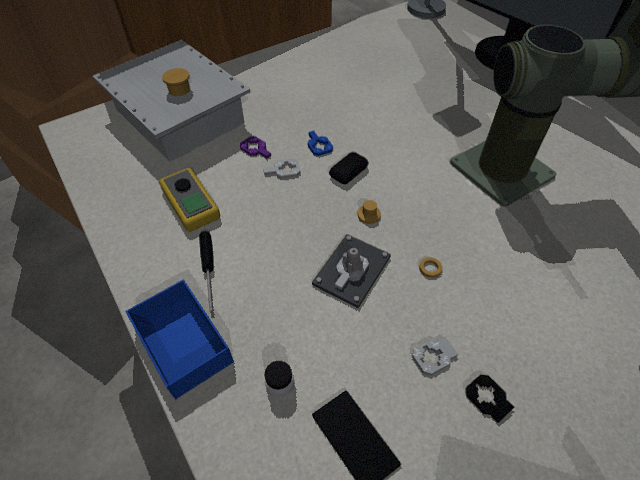

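View pics/side0.png

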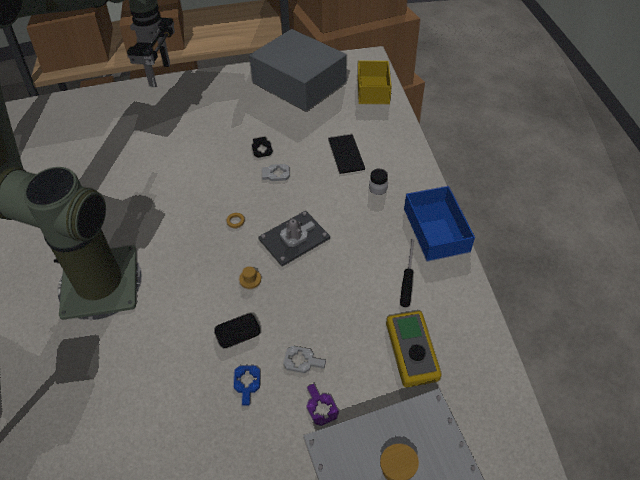

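View pics/wrist0.png

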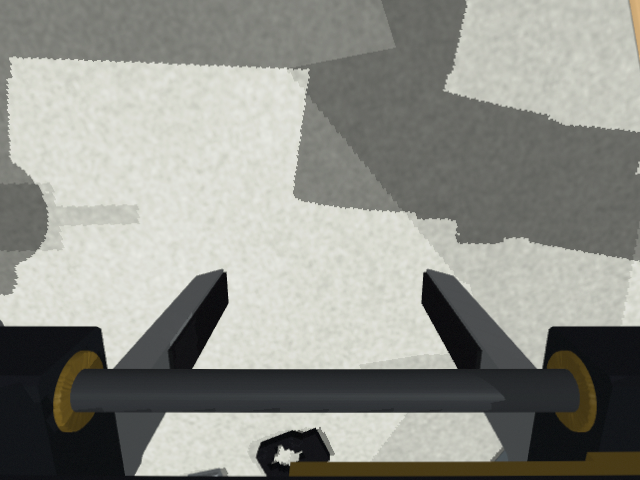

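The scene picture shows silver plates at (434,355), beside a black look-alike at (488,396), and at (285,168), beside blue (320,143) and purple (255,147) ones. In the side picture they are at (277,172) and (303,359). The fixture is at (352,268) in scene and (294,237) in side. I'll enlarge these.

```bash
python3 - <<'E'
from h import *
crop('scene0','c1',395,325,525,425,6)
crop('scene0','c2',230,120,350,200,6)
crop('scene0','c3',300,225,400,310,7)
a=[]
for b in [(240,125,320,190),(270,335,350,400),(250,200,340,275)]:
    im=cv2.imread('pics/side0.png')[b[1]:b[3],b[0]:b[2]]; print(b)
    cv2.imwrite(f'pics/s{len(a)}.png',cv2.resize(im,None,fx=8,fy=8,interpolation=cv2.INTER_CUBIC)); a.append(1)
E
```

```text
(240, 125, 320, 190)
(270, 335, 350, 400)
(250, 200, 340, 275)
```

View pics/c1.png

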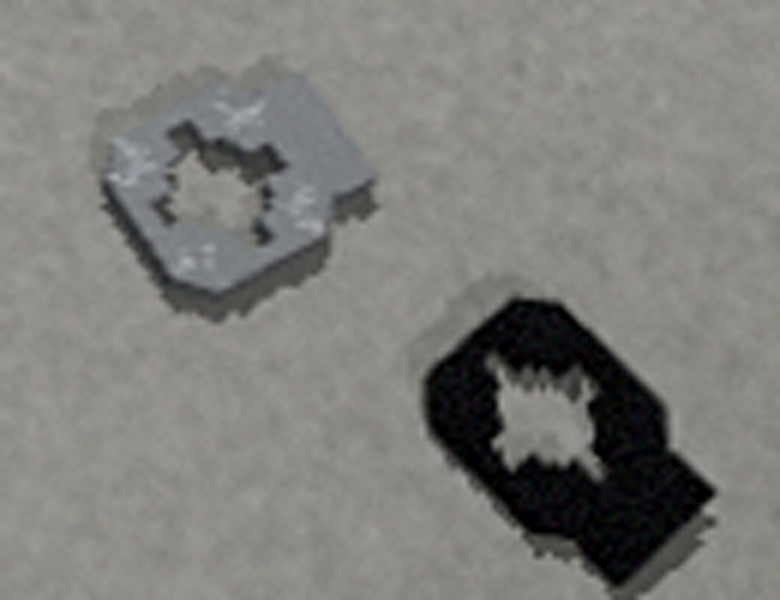

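View pics/c2.png

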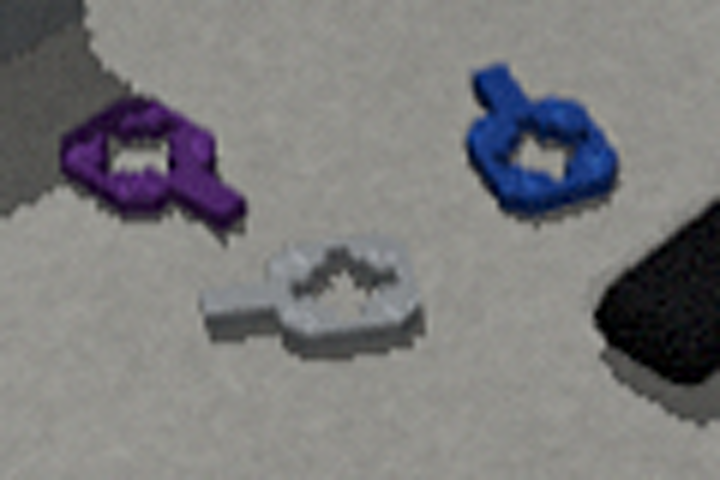

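View pics/c3.png

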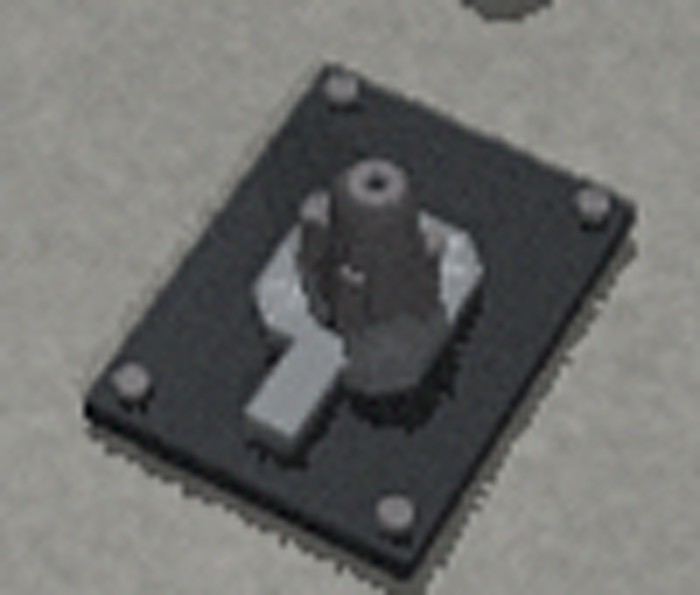

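View pics/s0.png

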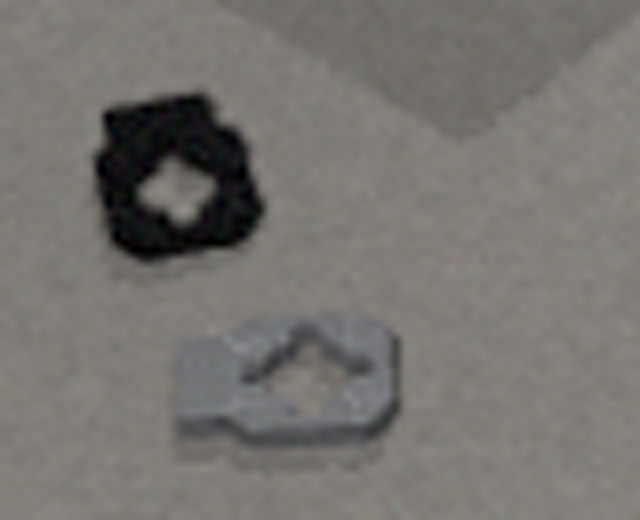

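View pics/s1.png

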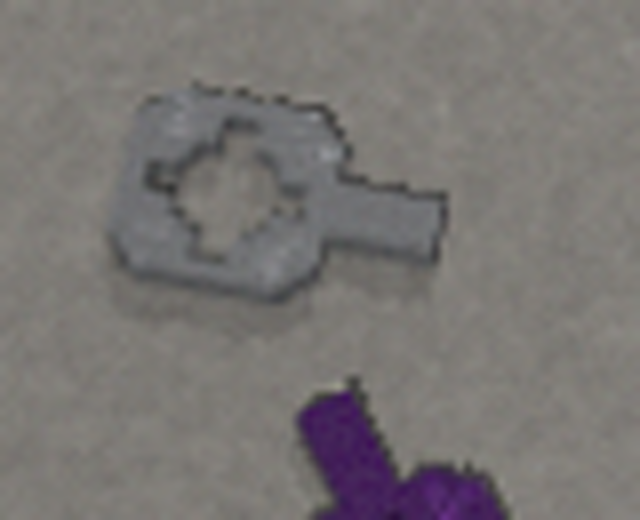

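View pics/s2.png

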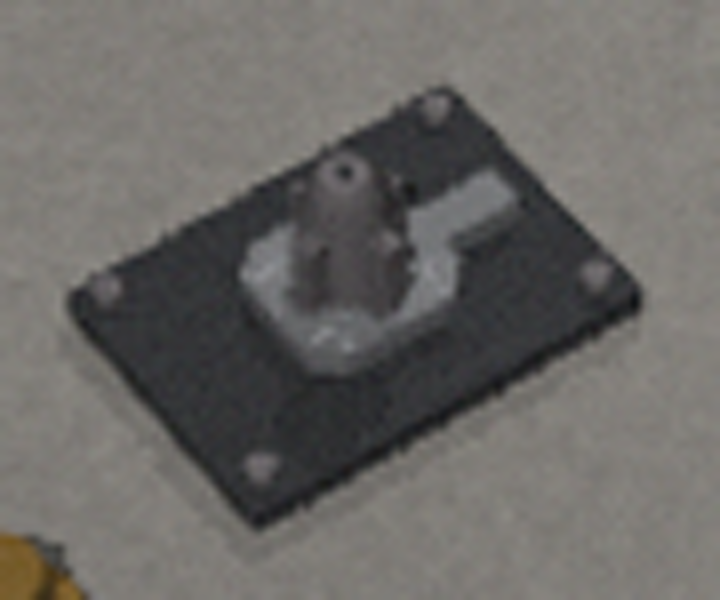

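The silver plate with the wide tab at scene (434,355) is wide_plate; the one beside it at (488,396) is the black look-alike. The silver plate with the narrow tab at (285,168) is narrow_plate; its neighbours are blue and purple. I'll fit poses from the corners seen in both cameras.

```bash
cat >> h.py <<'E'
from scipy.optimize import least_squares
def fit(obs,z,x0):
    # obs: list of (cam, model pts mm (n,2), pix (n,2))
    def X(p,m):
        m=np.array(m,float)/1000; c,s=np.cos(p[2]),np.sin(p[2])
        return np.c_[p[0]+c*m[:,0]-s*m[:,1],p[1]+s*m[:,0]+c*m[:,1],np.full(len(m),z)]
    f=lambda p:np.concatenate([(proj(c,X(p,m))-np.array(u)).ravel() for c,m,u in obs])
    r=least_squares(f,x0,loss='soft_l1',x_scale=[.01,.01,.1]); return r.x,f(r.x).reshape(-1,2)
def unc(p,s,x0,y0): return (np.array(p,float)+.5)/s-.5+[x0,y0]
E
python3 - <<'E'
from h import *
S=load('scene0');D=load('side0')
m=[(46,20),(46,-20),(-30,20),(-30,-20),(20,-28),(-20,-28)]
u=unc([(300,72),(378,180),(108,182),(175,282),(330,236),(215,292)],6,395,325)
m2=[(46,20),(46,-20),(-30,-20),(-30,20)]
u2=unc([(178,415),(180,340),(398,338),(400,402)],8,240,125)
def run(n,o,z):
    g=ray(o[0][0],[o[0][2].mean(0)],z)[0]
    best=min((fit(o,z,[g[0],g[1],a]) for a in [0,1.57,3.14,-1.57]),key=lambda r:abs(r[1]).sum())
    print(n,best[0].round(4),best[1].round(1).tolist())
run('wide',[(S,m,u),(D,m2,u2)],.01)
run('wideS',[(S,m,u)],.01)
m=[(60,8),(60,-8)];u=unc([(210,318),(203,292)],6,230,120)
m2=[(60,8),(60,-8),(20,28),(-20,28),(20,-28),(-20,-28)];u2=unc([(445,195),(437,252),(320,106),(155,97),(270,290),(130,265)],8,270,335)
run('narrow',[(S,m,u),(D,m2,u2)],.01)
m=[(75,55),(75,-55),(-75,-55),(-75,55)]
a=unc([(405,570),(88,405),(325,68),(635,205)],7,300,225);b=unc([(440,88),(638,295),(258,520),(72,292)],8,250,200)
run('fix',[(S,m,a),(D,m,b)],.012); run('fixS',[(S,m,a)],.012); run('fixD',[(D,m,b)],.012)
print(ray(S,unc([(377,180)],7,300,225),.07),ray(D,unc([(345,172)],8,250,200),.07))
E
```

```text
wide [0.4974 0.284  3.0252] [[0.2, 0.4], [0.0, -0.1], [-1.2, -0.9], [-0.0, 0.9], [-0.8, 0.3], [0.4, 0.5], [-0.2, 1.0], [-0.5, 0.3], [-0.9, -1.1], [-0.6, 0.9]]
wideS [ 0.4968  0.2838 -3.2566] [[0.3, 0.2], [0.2, -0.3], [-1.0, -1.1], [0.2, 0.6], [-0.6, 0.0], [0.6, 0.3]]
narrow [ 0.4573 -0.2981  5.9185] [[-0.4, 0.7], [-0.2, 0.7], [-0.5, 0.4], [-0.8, -0.3], [-1.0, 0.8], [2.0, -0.9], [0.3, 0.2], [-0.2, 0.4]]
fix [0.5039 0.0425 0.4481] [[0.6, 0.2], [-1.4, -0.1], [-0.1, -0.6], [0.3, 0.0], [0.6, -0.6], [0.9, -0.5], [-0.5, -0.0], [-1.3, 0.5]]
fixS [0.5039 0.0427 0.4476] [[0.6, 0.2], [-1.3, -0.0], [-0.1, -0.6], [0.3, 0.1]]
fixD [0.5039 0.0422 0.4492] [[0.6, -0.5], [1.0, -0.4], [-0.4, 0.1], [-1.3, 0.7]]
[[0.50176159 0.04079733 0.07      ]] [[0.50447299 0.0439108  0.07      ]]
```

```bash
cat >> h.py <<'E'
from scipy.spatial.transform import Rotation as Ro
def Rt(jaw):  # tool down, jaw axis angle
    y=np.array([np.cos(jaw),np.sin(jaw),0]);x=np.array([0,0,-1.]);return np.c_[x,y,np.cross(x,y)]
def move(pos,jaw):
    o=get_obs();R=np.array(o['eef_rot']);p=np.array(o['tool_pos'])
    print('tr mm',(R.T@(np.array(pos)-p)*1000).round(1).tolist(),'dr',Ro.from_matrix(R.T@Rt(jaw)).as_rotvec().round(4).tolist())
    print('pred joints j1',np.arctan2(pos[1],pos[0]).round(2),'j6',(np.arctan2(pos[1],pos[0])-jaw).round(2))
def wristpix(pos,jaw,X):
    c=load('wrist0');o=OBS0;R0=o[1];p0=o[0]
    Rc=np.array(c['R']);C=-Rc.T@np.array(c['t'])
    Cl=R0.T@(C-p0);Rl=Rc@R0   # camera in tool
    R1=Rl@Rt(jaw).T;C1=np.array(pos)+Rt(jaw)@Cl
    d=dict(c);d['R']=R1;d['t']=-R1@C1;return proj(d,X)
OBS0=(np.array([.205,.537,.219]),np.array([[-.001,.357,.934],[-.002,.934,-.357],[-1,-.002,0]]))
E
python3 - <<'E'
from h import *
print(wristpix([.205,.537,.219],1.206,[[.205,.537,.0],[.205,.537,.205]]))
w=np.array([.4974,.284]);jaw=1.454
z=Rt(jaw)[:2,2];print(z)
for back in [.0,.03,.06]:
  for h in [.10,.15]:
    P=[*(w+z*back),h];print(back,h,wristpix(P,jaw,[[*w,.01],[*(w-z*.0),.0]]).round().tolist())
move([*(w+z*.04),.12],jaw)
E
```

```text
[[324.27297831 206.08618227]
 [323.89795301 286.361038  ]]
[ 0.99318706 -0.11653096]
0.0 0.1 [[324.0, 243.0], [324.0, 239.0]]
0.0 0.15 [[324.0, 225.0], [324.0, 222.0]]
0.03 0.1 [[324.0, 198.0], [324.0, 196.0]]
0.03 0.15 [[324.0, 187.0], [324.0, 185.0]]
0.06 0.1 [[324.0, 151.0], [324.0, 150.0]]
0.06 0.15 [[324.0, 147.0], [324.0, 147.0]]
tr mm [98.7, -121.7, 402.2] dr [-0.248, -0.0005, 0.0017]
pred joints j1 0.48 j6 -0.97
```

Call:
apply_moves:
  translation:
    - [50,-122,402]
    - [50,-122,402]
    - [50,-122,402]
    - [50,-122,402]
    - [98,-122,402]
    - [98,-122,402]
    - [98,-122,402]
    - [98,-122,402]
    - [98,-122,402]
    - [98,-122,402]
  dr:
    - [-0.248,0,0]
    - [-0.248,0,0]
    - [-0.248,0,0]
    - [-0.248,0,0]
    - [-0.248,0,0]
    - [-0.248,0,0]
    - [-0.248,0,0]
    - [-0.248,0,0]
    - [-0.248,0,0]
    - [-0.248,0,0]
  grip: [94,94,94,94,94,94,94,94,94,94]
  force: 40

```text
t: 1.4
tool_pos: [0.536, 0.2804, 0.1214]
eef_rot: [[-0.0, 0.115, 0.993], [-0.001, 0.993, -0.115], [-1.0, -0.001, -0.0]]
ft_force: [-0.1, 0.6, 0.0]
grip_width: 0.999
```

```bash
python3 - <<'E'
from h import *
cap('wrist','w1');o=get_obs();print(o['t'],o['tool_pos'],o['joint_positions'])
E
```

```text
1.45 [0.53607561 0.2805634  0.12156869] [ 3.39682607e-01  3.62482980e-01  1.55608045e+00 -9.14077874e-04
  1.22314996e+00 -1.11620801e+00]
```

View pics/w1.png

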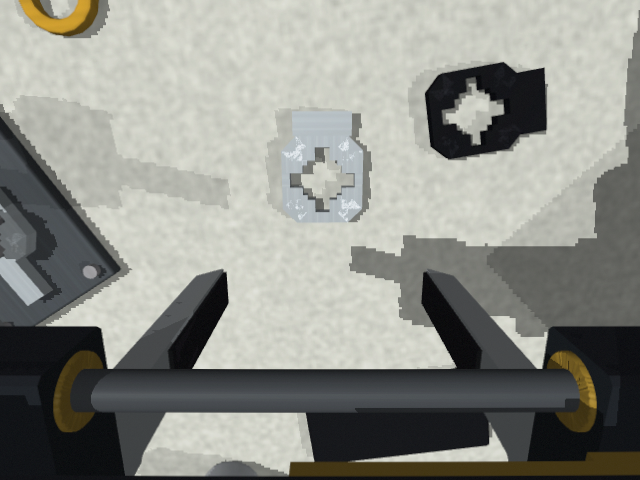

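The wrist view shows the silver wide plate with its opening at (322,181) and its tab up at row 110. The black one is at (485,110). I'll zoom in to refine.

```bash
python3 - <<'E'
from h import *
crop('w1','w1c',260,95,385,235,4.3) if 0 else crop('w1','w1c',265,95,385,235,5)
E
```

```text
(no output)
```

View pics/w1c.png

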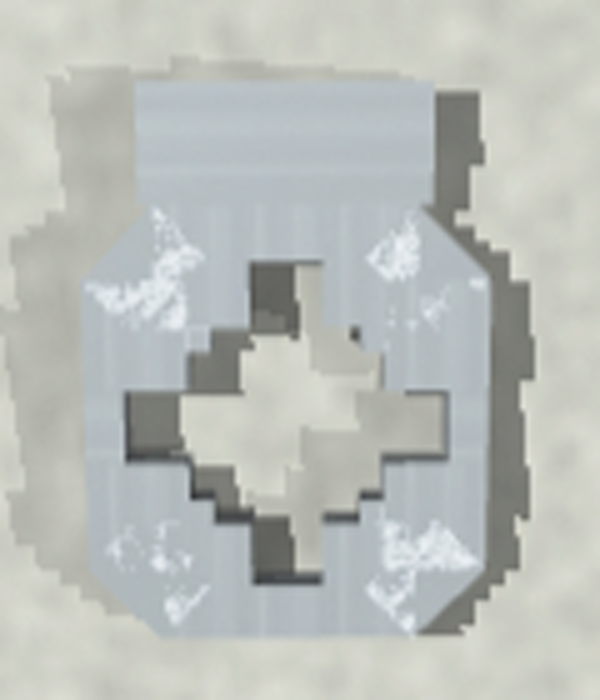

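```bash
python3 - <<'E'
from h import *
c=load('w1')
m=[(46,20),(46,-20),(22.5,5),(22.5,-5),(5,22.5),(-5,22.5),(5,-22.5),(-5,-22.5),(-22.5,5),(-22.5,-5),(20,28),(-20,28),(20,-28),(-20,-28)]
u=unc([(136,83),(434,80),(250,262),(322,262),(125,392),(125,460),(447,392),(447,459),(253,583),(322,583),(83,283),(88,572),(490,275),(487,568)],5,265,95)
r=fit([(c,m,u)],.01,[.497,.284,3.025]);print(r[0],r[1].round(1).tolist())
E
```

```text
[0.49732464 0.28359653 3.03135796] [[-0.4, -0.3], [0.1, -0.1], [-0.3, -0.2], [0.0, -0.2], [-0.3, -0.1], [0.1, 0.7], [0.4, -0.5], [0.3, 0.5], [-0.1, 0.5], [0.2, 0.5], [-0.5, -0.4], [0.4, -0.5], [0.2, 0.7], [-0.2, -0.2]]
```

```bash
python3 - <<'E'
from h import *
move([.4973,.2836,.016],3.0314-np.pi/2)
E
```

```text
tr mm [105.6, -1.3, -38.9] dr [-0.0044, 0.0003, 0.0008]
pred joints j1 0.52 j6 -0.94
```

Call:
apply_moves:
  translation:
    - [50,-1.3,-38.9]
    - [60,-1.3,-38.9]
    - [90,-1.3,-38.9]
    - [100,-1.3,-38.9]
    - [105.5,-1.3,-38.9]
    - [105.5,-1.3,-38.9]
    - [105.5,-1.3,-38.9]
    - [105.5,-1.3,-38.9]
    - [105.5,-1.3,-38.9]
    - [105.5,-1.3,-38.9]
    - [105.5,-1.3,-38.9]
    - [105.5,-1.3,-38.9]
  dr:
    - [-0.004,0,0]
    - [-0.004,0,0]
    - [-0.004,0,0]
    - [-0.004,0,0]
    - [-0.004,0,0]
    - [-0.004,0,0]
    - [-0.004,0,0]
    - [-0.004,0,0]
    - [-0.004,0,0]
    - [-0.004,0,0]
    - [-0.004,0,0]
    - [-0.004,0,0]
  grip: [94,94,94,94,94,94,50,50,50,50,50,50]
  force: 40

```text
t: 2.95
tool_pos: [0.4974, 0.2836, 0.0162]
eef_rot: [[0.0, 0.11, 0.994], [-0.001, 0.994, -0.11], [-1.0, -0.001, 0.0]]
ft_force: [-0.6, -0.7, 2.1]
grip_width: 0.591
```

```bash
python3 - <<'E'
from h import *
o=get_obs();print(o['t'],o['grip_width']*94,o['ft_force'],o['tool_pos'])
f=np.array([.504,.0425]);jaw=.448+np.pi-np.pi/2
z=Rt(jaw)[:2,2];print(z)
for b in [.06,.09,.11]:
  print(b,wristpix([*(f+z*b),.14],jaw,[[*f,.05],[*f,.07]]).round())
print(f+z*.08); move([*(f+z*.08),.14],jaw)
E
```

```text
2.95 55.57448765895357 [-0.59014945 -0.65136931  2.09234629] [0.49736325 0.28357331 0.01619997]
[0.90131523 0.43316377]
0.06 [[324. 151.]
 [324. 153.]]
0.09 [[324. 101.]
 [324.  98.]]
0.11 [[324.  65.]
 [324.  60.]]
[0.57610522 0.0771531 ]
tr mm [-123.6, -196.6, 101.1] dr [-0.5586, 0.0001, 0.001]
pred joints j1 0.13 j6 -1.89
```

Call:
apply_moves:
  translation:
    - [-40,0,0]
    - [-90,0,0]
    - [-124,-60,30]
    - [-124,-120,60]
    - [-124,-180,90]
    - [-124,-197,101]
    - [-124,-197,101]
    - [-124,-197,101]
    - [-124,-197,101]
    - [-124,-197,101]
  dr:
    - [0,0,0]
    - [-0.1,0,0]
    - [-0.25,0,0]
    - [-0.4,0,0]
    - [-0.55,0,0]
    - [-0.559,0,0]
    - [-0.559,0,0]
    - [-0.559,0,0]
    - [-0.559,0,0]
    - [-0.559,0,0]
  grip: [50,50,50,50,50,50,50,50,50,50]

```text
t: 4.2
tool_pos: [0.5755, 0.078, 0.1403]
eef_rot: [[-0.0, -0.435, 0.9], [-0.001, 0.9, 0.435], [-1.0, -0.001, -0.0]]
ft_force: [-0.2, 0.1, -1.3]
grip_width: 0.591
```

```bash
python3 - <<'E'
from h import *
cap('wrist','w2');cap('side','s2a');o=get_obs();print(o['t'],o['tool_pos'],o['grip_width']*94,o['ft_force'],o['joint_positions'])
E
```

```text
4.3 [0.57566848 0.07766108 0.14038657] 55.639941299133234 [-0.24995555 -0.88525684 -1.20120661] [-1.43595547e-02  2.93828077e-01  1.60485209e+00 -9.04994228e-04
  1.24279868e+00 -2.03469987e+00]
```

View pics/w2.png

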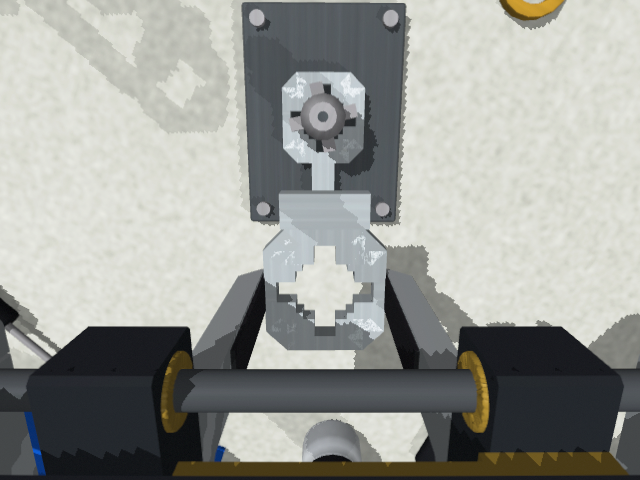

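The wide plate is held with its tab up towards fixture −x. The end plate's tab points down, so they're opposite, as wanted. The hub top is at (323,116) and the splines can be seen; I'll zoom in.

```bash
python3 - <<'E'
from h import *
crop('w2','w2c',275,65,370,170,7.5)
E
```

```text
(no output)
```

View pics/w2c.png

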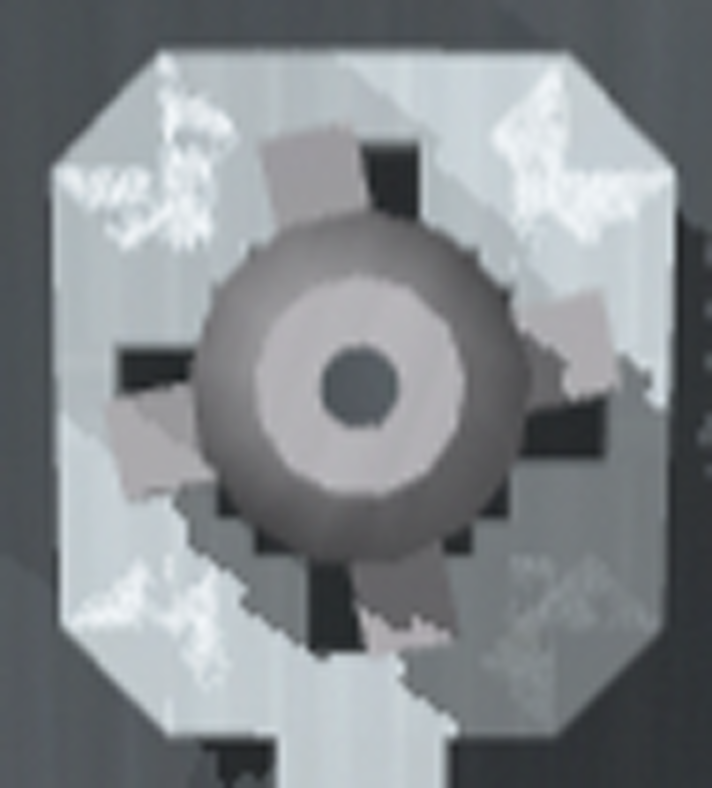

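```bash
python3 - <<'E'
from h import *
c=load('w2')
m=[(21,4),(21,-4),(4,21),(-4,21),(-21,4),(-21,-4),(4,-21),(-4,-21)]
u=unc([(458,637),(366,654),(619,382),(604,290),(350,122),(258,142),(128,500),(105,408)],7.5,275,65)
r=fit([(c,m,u)],.05,[.504,.0425,.65]);print(r[0],r[1].round(1).tolist())
print(ray(c,unc([(360,386)],7.5,275,65),.07))
# end plate corners at z=22
m=[(20,28),(-20,28),(-20,-28),(20,-28)]
r=fit([(c,m,unc([(663,630),(675,168),(52,165),(60,628)],7.5,275,65))],.022,[.504,.0425,.45]);print(r[0],r[1].round(1).tolist())
# base plate corners at z .012
m=[(75,55),(-75,-55),(-75,55),(75,-55)]
r=fit([(c,[(-75,-55),(-75,55),(75,-55)],[(243,2),(406,3),(250,220)])],.012,[.504,.0425,.45]);print(r[0],r[1].round(1).tolist())
E
```

```text
[0.50396438 0.04230484 0.66835377] [[0.6, 0.2], [0.4, 0.7], [0.3, 0.6], [-0.3, -0.4], [0.3, -0.4], [-0.3, -0.0], [-0.5, 0.2], [-0.5, -0.6]]
[[0.503852   0.04228914 0.07      ]]
[0.50382716 0.04221384 0.44462458] [[-0.0, -0.4], [0.1, 0.4], [-0.1, 0.4], [0.1, -0.5]]
[0.50426858 0.04287662 0.43922077] [[-1.4, -0.8], [1.5, 0.0], [-0.0, 1.7]]
```

```bash
python3 - <<'E'
from h import *
crop('w2','w2d',255,180,395,360,3.9)
E
```

```text
(no output)
```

View pics/w2d.png

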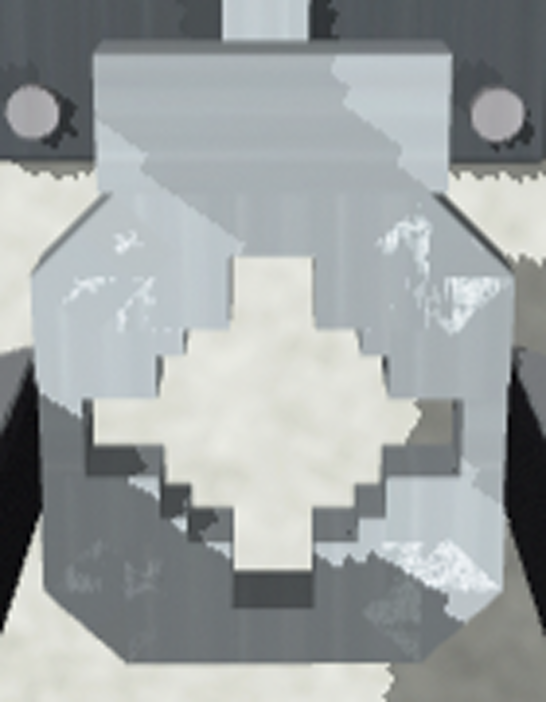

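```bash
python3 - <<'E'
from h import *
c=load('w2');o=get_obs();p=np.array(o['tool_pos'])
m=[(46,20),(46,-20),(22.5,5),(22.5,-5),(5,22.5),(-5,22.5),(5,-22.5),(-5,-22.5),(-22.5,5),(-22.5,-5)]
u=unc([(93,55),(452,53),(232,257),(314,257),(85,399),(85,474),(462,399),(462,474),(232,607),(314,607)],3.9,255,180)
for zz in (.134,.130):
  r=fit([(c,m,u)],zz,[p[0],p[1],3.59]);print(r[0],p,r[1].round(1).tolist())
  R=np.array(o['eef_rot']);print('offset tool yz mm',R.T@(np.array([*r[0][:2],p[2]])-p)*1000,'jaw',np.arctan2(R[1,1],R[0,1]),'plate yaw-jaw',r[0][2]-np.arctan2(R[1,1],R[0,1]))
jaw=.668+np.pi/2
move([.5039,.0423,.14],jaw);move([.5039,.0423,.0162+.05],jaw)
E
```

```text
[0.57549134 0.07822159 3.59247279] [0.57566848 0.07766108 0.14038657] [[-0.0, -0.3], [0.0, 0.0], [-0.6, -0.3], [0.6, -0.3], [-0.6, -0.2], [0.1, 0.6], [0.4, -0.3], [-0.2, 0.5], [0.2, 0.2], [0.1, 0.2]]
offset tool yz mm [-4.99090256e-04  5.81778857e-01  8.42100902e-02] jaw 2.020631924204525 plate yaw-jaw 1.5718408663923804
[0.57680156 0.07884201 3.59164402] [0.57566848 0.07766108 0.14038657] [[1.2, 1.4], [-1.0, 1.9], [-0.4, 0.3], [0.4, 0.3], [0.5, -0.5], [1.2, -0.1], [-0.7, -0.5], [-1.3, -0.2], [0.4, -1.2], [-0.2, -1.2]]
offset tool yz mm [-8.98455334e-04  5.70771301e-01  1.53384735e+00] jaw 2.020631924204525 plate yaw-jaw 1.5710120943027874
tr mm [0.4, -0.6, -80.0] dr [-0.2182, -0.0004, 0.0008]
pred joints j1 0.08 j6 -2.16
tr mm [74.2, -0.6, -80.0] dr [-0.2182, -0.0004, 0.0008]
pred joints j1 0.08 j6 -2.16
```

```bash
python3 - <<'E'
from h import *
jaw=.668+np.pi/2
move([.50415,.0418,.095],jaw);move([.50415,.0418,.0162+.055],jaw)
E
```

```text
tr mm [45.4, -1.2, -80.0] dr [-0.2182, -0.0004, 0.0008]
pred joints j1 0.08 j6 -2.16
tr mm [69.2, -1.1, -80.0] dr [-0.2182, -0.0004, 0.0008]
pred joints j1 0.08 j6 -2.16
```

Call:
apply_moves:
  translation:
    - [0,-1.2,-45]
    - [0,-1.2,-80]
    - [0,-1.2,-80]
    - [25,-1.2,-80]
    - [45,-1.2,-80]
    - [45,-1.2,-80]
    - [45,-1.2,-80]
    - [45,-1.2,-80]
  dr:
    - [-0.12,0,0]
    - [-0.218,0,0]
    - [-0.218,0,0]
    - [-0.218,0,0]
    - [-0.218,0,0]
    - [-0.218,0,0]
    - [-0.218,0,0]
    - [-0.218,0,0]
  grip: [50,50,50,50,50,50,50,50]

```text
t: 5.3
tool_pos: [0.5054, 0.0419, 0.0966]
eef_rot: [[0.003, -0.619, 0.785], [-0.001, 0.785, 0.619], [-1.0, -0.002, 0.001]]
ft_force: [0.9, -0.4, -1.6]
grip_width: 0.587
```

```bash
python3 - <<'E'
from h import *
cap('wrist','w3');o=get_obs();print(o['t'],o['tool_pos'],o['grip_width']*94,o['ft_force'],o['joint_positions'])
crop('w3','w3c',220,150,430,350,3)
move([.50415,.0418,.0712],.668+np.pi/2)
E
```

```text
5.35 [0.50523668 0.04180586 0.09647174] 55.468027543488745 [-0.1222203  -0.4910923  -0.85080132] [-8.77615633e-02  2.02320233e-01  1.82355461e+00 -9.23340650e-04
  1.11326217e+00 -2.32599982e+00]
tr mm [25.3, 0.7, -0.9] dr [-0.0002, 0.0012, 0.0023]
pred joints j1 0.08 j6 -2.16
```

View pics/w3c.png

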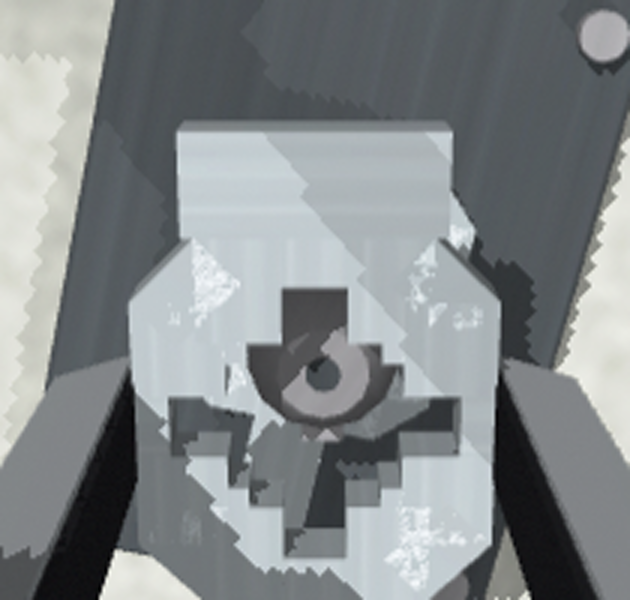

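```bash
python3 - <<'E'
from h import *
c=load('w3');o=get_obs();p=np.array(o['tool_pos']);R=np.array(o['eef_rot'])
zt=p[2]-.0162+.01
m=[(46,20),(46,-20),(22.5,5),(22.5,-5),(5,22.5),(-5,22.5),(5,-22.5),(-5,-22.5),(-22.5,5),(-22.5,-5)]
u=unc([(177,132),(453,130),(282,290),(348,290),(169,399),(169,455),(461,399),(461,455),(285,557),(346,557)],3,220,150)
r=fit([(c,m,u)],zt,[p[0],p[1],3.81]);print(r[0],r[1].round(1).tolist())
h=ray(c,unc([(323,376)],3,220,150),.07)[0]
print(h,'hub-plate in tool',R.T@(np.array([h[0]-r[0][0],h[1]-r[0][1],0]))*1000)
print('plate-tcp',R.T@(np.array([r[0][0]-p[0],r[0][1]-p[1],0]))*1000)
E
```

```text
[0.50568839 0.04199874 3.81018203] [[-0.1, 0.1], [-0.0, 0.6], [-0.1, -0.8], [0.1, -0.8], [-0.1, -0.7], [0.6, 0.7], [0.2, -0.7], [-0.4, 0.6], [-0.3, 0.4], [0.3, 0.4]]
[0.50431775 0.04255534 0.07      ] hub-plate in tool [-0.00383266  1.28584809 -0.73145787]
plate-tcp [ 0.00087158 -0.12830462  0.47411045]
```

Call:
apply_moves:
  translation:
    - [6,1.0,-0.8]
    - [12,1.0,-0.8]
    - [16,1.0,-0.8]
    - [20,1.0,-0.8]
    - [23,1.0,-0.8]
    - [23,1.0,-0.8]
  dr:
    - [0,0,0]
    - [0,0,0]
    - [0,0,0]
    - [0,0,0]
    - [0,0,0]
    - [0,0,0]
  grip: [50,50,50,50,50,50]

```text
t: 6.1
tool_pos: [0.5038, 0.0421, 0.0732]
eef_rot: [[0.002, -0.619, 0.785], [-0.001, 0.785, 0.619], [-1.0, -0.002, 0.001]]
ft_force: [0.4, 0.2, -0.6]
grip_width: 0.593
```

```bash
python3 - <<'E'
from h import *
o=get_obs();print(o['t'],o['tool_pos'],o['grip_width']*94,o['ft_force'],o['moment'])
E
```

```text
6.1 [0.50381795 0.04208126 0.07315331] 55.734654441807145 [ 0.36441147  0.20596394 -0.5823805 ] [ 0.10273111 -0.00532358  0.00563102]
```

Call:
apply_moves:
  translation:
    - [3,0,0]
    - [5,0,0]
    - [6.5,0,0]
    - [7.5,0,0]
    - [8.5,0,0]
    - [8.5,0,0]
  dr:
    - [0,0,0]
    - [0,0,0]
    - [0,0,0]
    - [0,0,0]
    - [0,0,0]
    - [0,0,0]
  grip: [50,50,50,50,50,50]

```text
t: 6.85
tool_pos: [0.5038, 0.0421, 0.0646]
eef_rot: [[0.002, -0.619, 0.785], [-0.001, 0.785, 0.619], [-1.0, -0.002, 0.001]]
ft_force: [-0.4, 0.2, -0.9]
grip_width: 0.589
```

```bash
python3 - <<'E'
from h import *
o=get_obs();print(o['t'],o['tool_pos'],o['grip_width']*94,o['ft_force'],o['moment'])
E
```

```text
6.85 [0.50383215 0.0420797  0.06463058] 55.32345057071239 [-0.44182354  0.22041209 -0.88478302] [ 0.09924607  0.00378453 -0.03678461]
```

Call:
apply_moves:
  translation:
    - [2,0,0]
    - [4,0,0]
    - [7,0,0]
    - [10,0,0]
    - [13,0,0]
    - [16,0,0]
    - [19,0,0]
    - [21,0,0]
    - [23,0,0]
    - [24,0,0]
    - [24,0,0]
  dr:
    - [0,0,0]
    - [0,0,0]
    - [0,0,0]
    - [0,0,0]
    - [0,0,0]
    - [0,0,0]
    - [0,0,0]
    - [0,0,0]
    - [0,0,0]
    - [0,0,0]
    - [0,0,0]
  grip: [50,50,50,50,50,50,50,50,50,50,50]

```text
t: 8.22
tool_pos: [0.5038, 0.0421, 0.0405]
eef_rot: [[0.001, -0.619, 0.785], [-0.001, 0.785, 0.619], [-1.0, -0.002, 0.001]]
ft_force: [-0.1, -1.0, -1.3]
grip_width: 0.589
```

```bash
python3 - <<'E'
from h import *
o=get_obs();print(o['t'],o['tool_pos'],o['grip_width']*94,o['ft_force'],o['moment'])
cap('wrist','w4')
crop('w4','w4c',220,150,430,350,3)
E
```

```text
8.225 [0.50378879 0.04206239 0.0405357 ] 55.351340825876726 [-0.0731393  -1.02077608 -1.28960207] [ 0.0922123  -0.00639559 -0.02370276]
```

View pics/w4c.png

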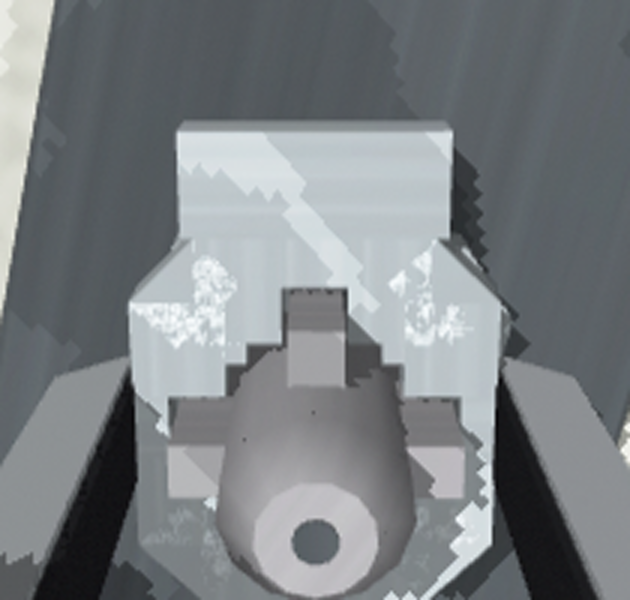

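The splines stand in the plate's slots with no contact force, and the underside is at about 24 mm. I'll go down the last 2.3 mm until it seats.

Call:
apply_moves:
  translation:
    - [1,0,0]
    - [1.8,0,0]
    - [2.4,0,0]
    - [2.7,0,0]
    - [2.7,0,0]
  dr:
    - [0,0,0]
    - [0,0,0]
    - [0,0,0]
    - [0,0,0]
    - [0,0,0]
  grip: [50,50,50,50,50]

```text
t: 8.9
tool_pos: [0.5038, 0.0421, 0.0382]
eef_rot: [[0.002, -0.619, 0.785], [-0.001, 0.785, 0.619], [-1.0, -0.002, 0.001]]
ft_force: [-1.6, 0.0, 2.0]
grip_width: 0.593
```

Call:
apply_moves:
  translation:
    - [0.5,0,0]
    - [0.5,0,0]
    - [0,0,0]
    - [0,0,0]
    - [0,0,0]
  dr:
    - [0,0,0]
    - [0,0,0]
    - [0,0,0]
    - [0,0,0]
    - [0,0,0]
  grip: [50,50,70,70,70]

```text
t: 9.52
tool_pos: [0.5039, 0.0421, 0.038]
eef_rot: [[0.002, -0.619, 0.785], [-0.001, 0.785, 0.619], [-1.0, -0.002, 0.001]]
ft_force: [0.1, 0.7, 0.3]
grip_width: 0.744
```

Call:
apply_moves:
  translation:
    - [-20,0,0]
    - [-60,0,0]
    - [-100,0,0]
    - [-120,0,70]
    - [-120,0,70]
    - [-120,0,70]
  dr:
    - [0,0,0]
    - [0,0,0]
    - [0,0,0]
    - [0,0,0]
    - [0,0,0]
    - [0,0,0]
  grip: [80,94,94,94,94,94]

```text
t: 10.28
tool_pos: [0.5584, 0.0857, 0.1575]
eef_rot: [[0.0, -0.62, 0.784], [-0.001, 0.784, 0.62], [-1.0, -0.001, -0.001]]
ft_force: [-0.4, 0.2, 0.0]
grip_width: 1.0
```

```bash
python3 - <<'E'
from h import *
o=get_obs();print(o['t'],o['tool_pos'],o['grip_width']*94,o['ft_force'],o['joint_positions'])
cap('wrist','w5')
crop('w5','w5c',230,30,420,230,3)
n=np.array([.4573,-.2981]);yaw=5.9185-2*np.pi;print(yaw)
for jaw in [yaw-np.pi/2,yaw+np.pi/2]:
  z=Rt(jaw)[:2,2];print(jaw,z,wristpix([*(n+z*.04),.12],jaw,[[*n,.01]]));move([*(n+z*.04),.12],jaw)
E
```

```text
10.275 [0.55837697 0.08574315 0.15747351] 94.00755998648977 [-0.42558428  0.15153088  0.00367452] [-5.49563530e-05  2.43158259e-01  1.63090631e+00 -1.36224722e-03
  1.26715208e+00 -2.23937050e+00]
-0.36468530717958636
-1.935481633974483 [-0.93423604  0.35665531] [[324.03209911 178.71656899]]
tr mm [37.5, -204.6, -336.5] dr [-2.1086, -0.0014, -0.0018]
pred joints j1 -0.59 j6 1.34
1.2061110196153102 [ 0.93423604 -0.35665531] [[324.00046542 178.85171659]]
tr mm [37.4, -273.3, -295.6] dr [1.033, -0.0016, 0.0012]
pred joints j1 -0.56 j6 -1.77
```

View pics/w5c.png

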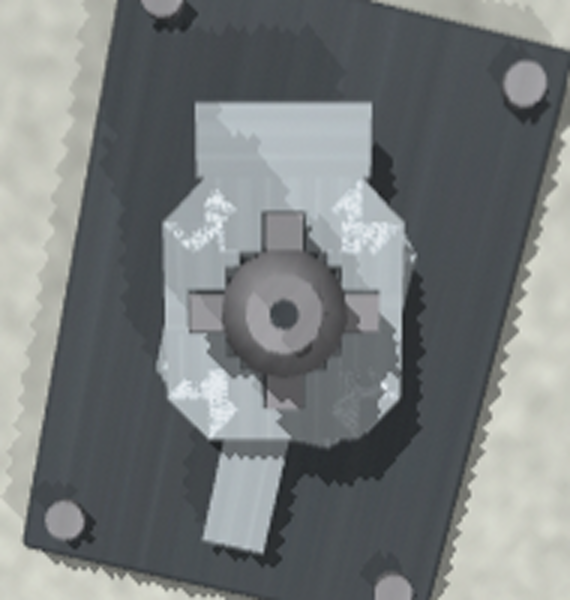

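The wide plate is home: splines in all four slots, tab opposite to the end plate's. Now to the narrow plate.

Call:
apply_moves:
  translation:
    - [0,-50,-50]
    - [0,-100,-100]
    - [0,-150,-150]
    - [20,-200,-200]
    - [37,-250,-250]
    - [37,-273,-296]
    - [37,-273,-296]
    - [37,-273,-296]
    - [37,-273,-296]
    - [37,-273,-296]
    - [37,-273,-296]
  dr:
    - [0.18,0,0]
    - [0.36,0,0]
    - [0.54,0,0]
    - [0.72,0,0]
    - [0.9,0,0]
    - [1.033,0,0]
    - [1.033,0,0]
    - [1.033,0,0]
    - [1.033,0,0]
    - [1.033,0,0]
    - [1.033,0,0]
  grip: [94,94,94,94,94,94,94,94,94,94,94]

```text
t: 11.7
tool_pos: [0.4946, -0.3112, 0.1206]
eef_rot: [[-0.001, 0.355, 0.935], [-0.001, 0.935, -0.355], [-1.0, -0.002, -0.001]]
ft_force: [-0.4, -0.5, -0.0]
grip_width: 1.001
```

```bash
python3 - <<'E'
from h import *
cap('wrist','w6');o=get_obs();print(o['t'],o['tool_pos'],o['eef_rot'],o['joint_positions'])
E
```

```text
11.75 [ 0.49460062 -0.3114108   0.1206132 ] [[-1.13072078e-03  3.55106111e-01  9.34825316e-01]
 [-1.44895588e-03  9.34824351e-01 -3.55107497e-01]
 [-9.99998311e-01 -1.75604806e-03 -5.42492233e-04]] [-0.70889779  0.32358858  1.61083487 -0.00196448  1.20708489 -1.91596671]
```

View pics/w6.png

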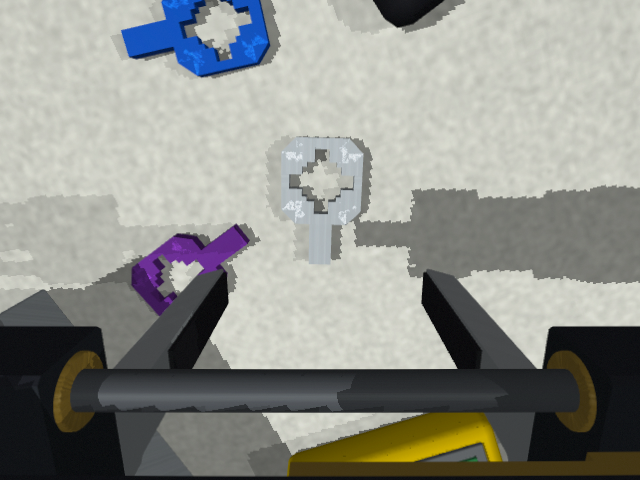

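The wrist view shows the narrow silver plate at (321,181), tab down at (320,262). The purple one's tab tip is at (250,232), clear of the finger footprint. I'll refine the pose.

```bash
python3 - <<'E'
from h import *
crop('w6','w6c',265,125,385,275,5)
E
```

```text
(no output)
```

View pics/w6c.png

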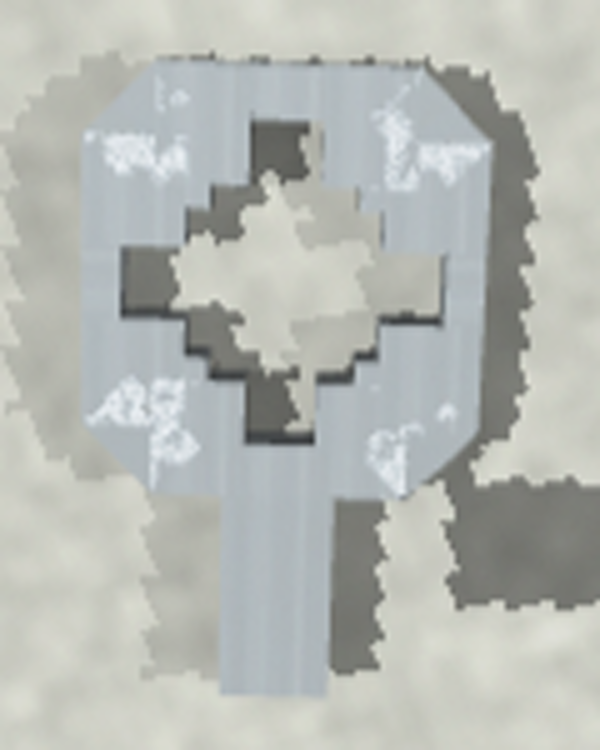

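```bash
python3 - <<'E'
from h import *
c=load('w6')
m=[(60,8),(60,-8),(22.5,5),(22.5,-5),(-5,-22.5),(5,-22.5),(-5,22.5),(5,22.5),(-22.5,-5),(-22.5,5)]
u=unc([(327,695),(219,693),(314,445),(245,443),(120,247),(120,314),(445,255),(443,326),(250,120),(322,122)],5,265,125)
r=fit([(c,m,u)],.01,[.457,-.298,-.365]);print(r[0],r[1].round(1).tolist())
move([r[0][0],r[0][1],.0162],r[0][2]+np.pi/2)
E
```

```text
[ 0.45847855 -0.29943162 -0.38940337] [[0.1, 0.4], [-0.2, 0.2], [0.0, 0.1], [-0.3, 0.1], [0.0, -0.4], [-0.0, 0.6], [0.2, -0.3], [0.0, -0.1], [-0.1, -0.2], [0.2, -0.3]]
tr mm [104.4, -1.4, -38.0] dr [0.0264, -0.0005, 0.0018]
pred joints j1 -0.58 j6 -1.76
```

Call:
apply_moves:
  translation:
    - [40,-1.5,-38]
    - [60,-1.5,-38]
    - [85,-1.5,-38]
    - [98,-1.5,-38]
    - [104.3,-1.5,-38]
    - [104.3,-1.5,-38]
    - [104.3,-1.5,-38]
    - [104.3,-1.5,-38]
    - [104.3,-1.5,-38]
    - [104.3,-1.5,-38]
    - [104.3,-1.5,-38]
  dr:
    - [0.026,0,0]
    - [0.026,0,0]
    - [0.026,0,0]
    - [0.026,0,0]
    - [0.026,0,0]
    - [0.026,0,0]
    - [0.026,0,0]
    - [0.026,0,0]
    - [0.026,0,0]
    - [0.026,0,0]
    - [0.026,0,0]
  grip: [84,84,84,84,84,84,50,50,50,50,50]
  force: 40

```text
t: 13.12
tool_pos: [0.4587, -0.2997, 0.0168]
eef_rot: [[-0.001, 0.379, 0.925], [-0.002, 0.925, -0.379], [-1.0, -0.002, 0.0]]
ft_force: [-0.1, 1.0, 2.4]
grip_width: 0.589
```

```bash
python3 - <<'E'
from h import *
o=get_obs();print(o['t'],o['grip_width']*94,o['ft_force'],o['tool_pos'])
f=np.array([.5039,.0421]);jaw=.668+np.pi/2
z=Rt(jaw)[:2,2]
move([*(f+z*.07),.14],jaw);move([*f,.14],jaw)
E
```

```text
13.125 55.3433427205285 [-0.11277147  1.02807041  2.35605944] [ 0.45869784 -0.29973304  0.01678592]
tr mm [-124.0, 394.1, -53.4] dr [-1.057, -0.0009, 0.002]
pred joints j1 0.15 j6 -2.09
tr mm [-123.9, 333.2, -87.8] dr [-1.057, -0.0009, 0.002]
pred joints j1 0.08 j6 -2.16
```

Call:
apply_moves:
  translation:
    - [-40,0,0]
    - [-95,0,0]
    - [-124,50,0]
    - [-124,110,-10]
    - [-124,170,-20]
    - [-124,230,-30]
    - [-124,290,-40]
    - [-124,350,-50]
    - [-124,394,-53]
    - [-124,394,-53]
    - [-124,394,-53]
    - [-124,394,-53]
    - [-124,394,-53]
  dr:
    - [0,0,0]
    - [0,0,0]
    - [-0.15,0,0]
    - [-0.33,0,0]
    - [-0.51,0,0]
    - [-0.69,0,0]
    - [-0.87,0,0]
    - [-1.04,0,0]
    - [-1.057,0,0]
    - [-1.057,0,0]
    - [-1.057,0,0]
    - [-1.057,0,0]
    - [-1.057,0,0]
  grip: [50,50,50,50,50,50,50,50,50,50,50,50,50]

```text
t: 14.75
tool_pos: [0.559, 0.0839, 0.1399]
eef_rot: [[-0.001, -0.618, 0.786], [-0.002, 0.786, 0.618], [-1.0, -0.001, -0.002]]
ft_force: [0.8, 0.7, -0.4]
grip_width: 0.589
```

```bash
python3 - <<'E'
from h import *
cap('wrist','w7');o=get_obs();print(o['t'],o['tool_pos'],o['grip_width']*94,o['ft_force'],o['joint_positions'])
crop('w7','w7c',240,60,410,260,3)
crop('w7','w7d',240,220,410,380,4)
move([.5039,.0421,.14],.668+np.pi/2)
E
```

```text
14.8 [0.55904838 0.08407093 0.13995953] 55.33002812602042 [ 0.28203742 -0.69170013 -0.96261897] [-2.61801034e-03  2.64068792e-01  1.64402444e+00 -2.15149652e-03
  1.23423540e+00 -2.23884061e+00]
tr mm [0.1, 1.1, -69.3] dr [-0.0019, -0.0018, 0.0011]
pred joints j1 0.08 j6 -2.16
```

View pics/w7c.png

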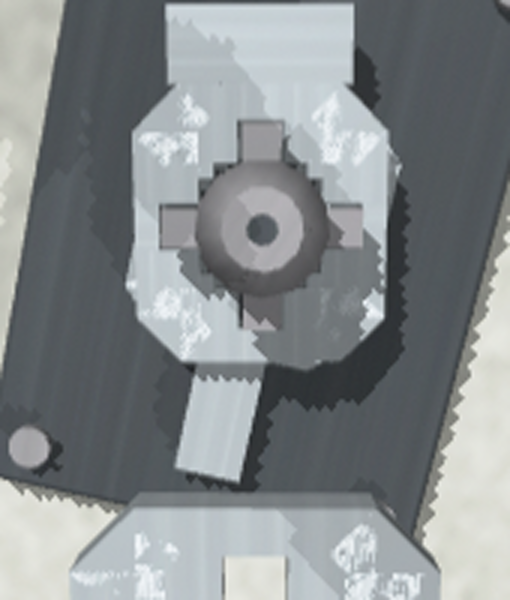

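View pics/w7d.png

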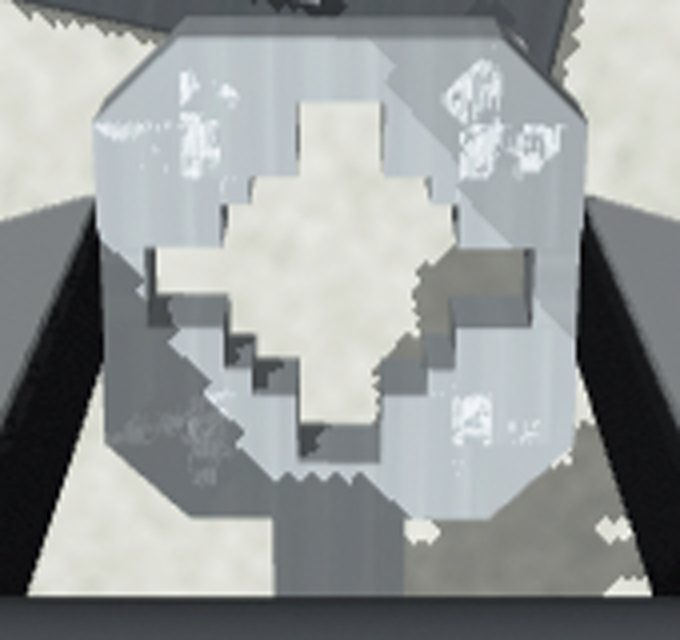

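```bash
python3 - <<'E'
from h import *
c=load('w7');o=get_obs();p=np.array(o['tool_pos']);R=np.array(o['eef_rot'])
a=22.5
m=[(-a,-5),(-a,5),(-5,-a),(5,-a),(-5,a),(5,a),(a,-5),(a,5)]
u=unc([(298,102),(382,102),(148,248),(150,326),(536,248),(532,326),(298,462),(381,462)],4,240,220)
r=fit([(c,m,u)],p[2]-.0168+.01,[p[0],p[1],.668]);print('plate',r[0],r[1].round(1).tolist())
m=[(-21,-4),(-21,4),(-4,-21),(4,-21),(-4,21),(4,21),(21,-4),(21,4)]
u=unc([(238,122),(284,122),(160,205),(161,248),(361,205),(362,247),(244,328),(281,328)],3,240,60)
h=fit([(c,m,u)],.05,[.504,.042,.668]);print('hub',h[0],h[1].round(1).tolist(), ray(c,unc([(262,230)],3,240,60),.07))
d=h[0]-r[0];print('hub-plate tool mm',R.T@np.array([d[0],d[1],0])*1000,'dyaw',d[2])
E
```

```text
plate [0.55911151 0.08402398 0.66404377] [[-0.4, -0.1], [0.8, -0.1], [-0.5, -0.3], [-0.4, 0.2], [-0.1, -0.1], [0.2, 0.4], [0.2, 0.0], [0.3, 0.0]]
hub [0.50378354 0.04211602 0.67161565] [[1.0, -0.4], [-1.2, -0.5], [-0.1, 0.9], [-0.1, -0.2], [0.6, 0.4], [0.1, -0.4], [-0.3, 0.3], [-0.1, 0.2]] [[0.50400679 0.04234898 0.07      ]]
hub-plate tool mm [  0.12599904   1.24156377 -69.39672109] dyaw 0.007571882863124713
```

Call:
apply_moves:
  translation:
    - [0,1.1,-40]
    - [0,1.1,-69.3]
    - [0,1.1,-69.3]
    - [20,1.1,-69.3]
    - [40,1.1,-69.3]
    - [43,1.1,-69.3]
    - [43,1.1,-69.3]
    - [43,1.1,-69.3]
  dr:
    - [-0.004,0,0]
    - [-0.004,0,0]
    - [-0.004,0,0]
    - [-0.004,0,0]
    - [-0.004,0,0]
    - [-0.004,0,0]
    - [-0.004,0,0]
    - [-0.004,0,0]
  grip: [50,50,50,50,50,50,50,50]

```text
t: 15.8
tool_pos: [0.505, 0.0421, 0.0981]
eef_rot: [[0.001, -0.621, 0.784], [-0.002, 0.784, 0.621], [-1.0, -0.003, -0.0]]
ft_force: [0.4, -0.2, -1.3]
grip_width: 0.587
```

```bash
python3 - <<'E'
from h import *
o=get_obs();print(o['t'],o['tool_pos'],o['ft_force'])
move([.5038,.0421,.0738],.669+np.pi/2)
E
```

```text
15.8 [0.50496313 0.0420683  0.09808644] [ 0.41978071 -0.20117976 -1.32124479]
tr mm [24.3, 0.8, -0.9] dr [0.0012, -0.0003, 0.0025]
pred joints j1 0.08 j6 -2.16
```

Call:
apply_moves:
  translation:
    - [5,0.8,-0.9]
    - [11,0.8,-0.9]
    - [16,0.8,-0.9]
    - [20,0.8,-0.9]
    - [24,0.8,-0.9]
    - [24,0.8,-0.9]
  dr:
    - [0,0,0]
    - [0,0,0]
    - [0,0,0]
    - [0,0,0]
    - [0,0,0]
    - [0,0,0]
  grip: [50,50,50,50,50,50]

```text
t: 16.55
tool_pos: [0.5034, 0.0421, 0.0736]
eef_rot: [[0.0, -0.621, 0.784], [-0.002, 0.784, 0.621], [-1.0, -0.002, -0.001]]
ft_force: [0.4, 0.5, -0.9]
grip_width: 0.59
```

Call:
apply_moves:
  translation:
    - [3,0,0]
    - [5,0,0]
    - [6.5,0,0]
    - [8,0,0]
    - [9,0,0]
    - [9,0,0]
  dr:
    - [0,0,0]
    - [0,0,0]
    - [0,0,0]
    - [0,0,0]
    - [0,0,0]
    - [0,0,0]
  grip: [50,50,50,50,50,50]

```text
t: 17.3
tool_pos: [0.5034, 0.0421, 0.0646]
eef_rot: [[0.0, -0.621, 0.784], [-0.002, 0.784, 0.621], [-1.0, -0.002, -0.001]]
ft_force: [-0.4, -0.0, -1.6]
grip_width: 0.591
```

Call:
apply_moves:
  translation:
    - [2,0,0]
    - [5,0,0]
    - [8,0,0]
    - [11,0,0]
    - [13,0,0]
    - [14.5,0,0]
    - [15.5,0,0]
    - [16.1,0,0]
    - [16.1,0,0]
  dr:
    - [0,0,0]
    - [0,0,0]
    - [0,0,0]
    - [0,0,0]
    - [0,0,0]
    - [0,0,0]
    - [0,0,0]
    - [0,0,0]
    - [0,0,0]
  grip: [50,50,50,50,50,50,50,50,50]

```text
t: 18.42
tool_pos: [0.5034, 0.042, 0.0488]
eef_rot: [[0.0, -0.621, 0.784], [-0.002, 0.784, 0.621], [-1.0, -0.002, -0.001]]
ft_force: [-1.4, -0.4, 2.6]
grip_width: 0.59
```

Call:
apply_moves:
  translation:
    - [0.5,0,0]
    - [0.5,0,0]
    - [0,0,0]
    - [0,0,0]
    - [0,0,0]
  dr:
    - [0,0,0]
    - [0,0,0]
    - [0,0,0]
    - [0,0,0]
    - [0,0,0]
  grip: [50,50,70,70,70]

```text
t: 19.05
tool_pos: [0.5034, 0.042, 0.0486]
eef_rot: [[0.0, -0.621, 0.784], [-0.002, 0.784, 0.621], [-1.0, -0.002, -0.001]]
ft_force: [1.3, -0.3, 0.5]
grip_width: 0.744
```

Call:
apply_moves:
  translation:
    - [-15,0,0]
    - [-50,0,0]
    - [-90,0,0]
    - [-110,0,70]
    - [-110,0,70]
    - [-110,0,70]
    - [-110,0,70]
  dr:
    - [0,0,0]
    - [0,0,0]
    - [0,0,0]
    - [0,0,0]
    - [0,0,0]
    - [0,0,0]
    - [0,0,0]
  grip: [80,94,94,94,94,94,94]

```text
t: 19.92
tool_pos: [0.5567, 0.0852, 0.1575]
eef_rot: [[-0.003, -0.621, 0.784], [-0.002, 0.784, 0.621], [-1.0, -0.0, -0.004]]
ft_force: [-0.1, 0.4, 0.2]
grip_width: 1.002
```

```bash
python3 - <<'E'
from h import *
o=get_obs();print(o['t'],o['tool_pos'],o['grip_width']*94,o['ft_force'])
cap('wrist','w8');cap('side','s8');cap('scene','c8')
a=cv2.imread('pics/w8.png')[20:240,220:430];b=cv2.imread('pics/s8.png')[195:280,245:345]
cv2.imwrite('pics/w8c.png',cv2.resize(a,None,fx=2.7,fy=2.7,interpolation=2));cv2.imwrite('pics/s8c.png',cv2.resize(b,None,fx=7,fy=7,interpolation=2))
E
```

```text
19.925 [0.55665241 0.08522329 0.15746296] 94.18807820629738 [-0.13140191  0.41775304  0.24614704]
```

View pics/w8c.png

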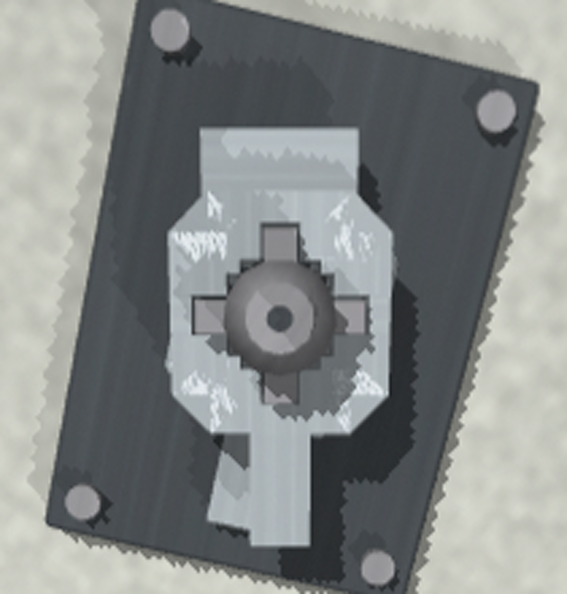

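View pics/s8c.png

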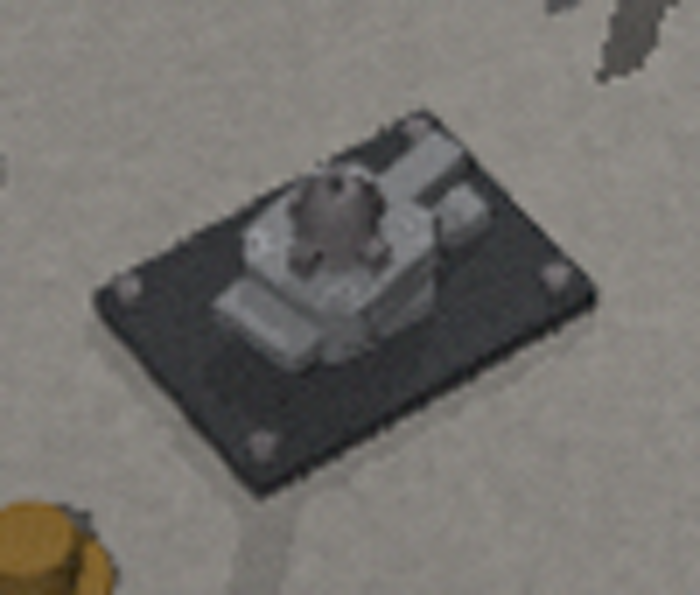

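View pics/c8.png

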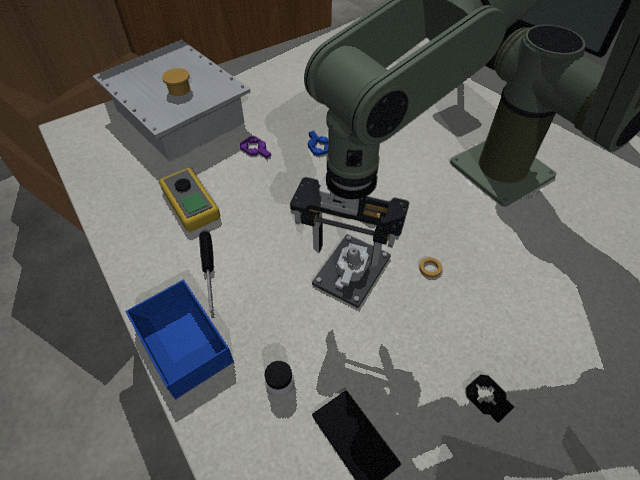

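```bash
python3 - <<'E'
from h import *
print(ticket.close_job())
E
```

```text
the job is handed in; nothing more can be done
None
```

The stack is finished and the job is handed in, at about 20 s of the 72 s allowed.

- **Placing:** I slid the wide-tab plate on first with its tab opposite the end plate's. The narrow-tab plate followed with its tab the same way as the end plate's. Both are turned about 0.22 rad with the hub.
- **Splines:** I read the hub angle from the wrist camera and turned each plate to it beforehand. Both dropped onto the splines at the first try, so no turning search under a push was needed. The highest push I read was about 4 N.
- **Seating:** At release the undersides worked out to about 21.8 mm for the wide plate and 31.8 mm for the narrow one. Home is 22 and 32 mm. This comes from the gripper height and a light rise in contact force.
- **Last pictures:** The splines stood in the slots, the tabs alternated, and the plates looked flat on each other. The gripper was open and clear of the stack. The bystanders I could see had not moved; the arm hid the mouse and the flange in the last full scene view.

No check failed. The wrist-camera positions disagreed with the arm's by about 0.6 mm, so I aimed by where the hub appeared relative to the held plate.

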